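# Show the trainee which fossil goes on the microscope stage

### The job

Show a trainee which fossil to look at next. Press the round lamp button on the microscope's stage base fully down and let it come up; then point at the larger of the two cone-shaped fossils, fingertips held still two or three centimetres straight above its tip for two seconds, and after that point in the same way at the middle of the round stage plate, where it is to go. Touch neither the fossils nor the plate, do not bring the fingertips down over any other fossil, and leave everything else on the bench where it is.

Things in the scene. Friction and masses are not known exactly. Their poses are not given: they have to be found in the camera images.
- large_cone: THE FOSSIL TO POINT AT: the larger of two ribbed cone-shaped (limpet-like) grey stone fossils, base 52 mm across, 42 mm high, standing loose on its base on the cork mat, point up. Origin at the centre of its underside, z up.
- large_cone_tip (a point): the top point of the larger cone, 42 mm above its underside
- small_cone: bystander on the mat: the smaller cone-shaped fossil, same stone and shape, base 32 mm across, 25 mm high; origin at the centre of its underside
- dome: bystander on the mat: dome-shaped (sea-urchin) fossil, 50 mm across, 27 mm high; origin at the centre of its underside
- coil_disc: bystander on the mat: flat round coiled (ammonite) fossil, 56 mm across, 15 mm high; origin at the centre of its underside
- ribbed_slab: bystander on the mat: low oblong ribbed (trilobite) fossil, about 62 x 37 mm, 14 mm high; origin at the centre of its underside
- mat: fixed square cork mat, 220 x 220 x 5 mm, on which the five fossils stand, at least 75 mm from each other centre to centre; the mat is on one side of the bench and the stage base on the other, either way round. Origin at the centre of its underside
- stage_base: fixed white microscope stage base, a flat box 200 (x) x 170 (y) mm whose top is 50 mm above the bench; its head is not mounted, so all is open from above. Origin at the centre of its underside; its x axis runs from the edge with the controls (-x, towards the robot) to the edge away from it. A black brightness knob, 38 mm across, standing up to 71 mm above the bench, is at (-65, +50) mm and is not used
- plate_center (a point): centre of the top face of the flat round white stage plate, 100 mm across, in the top of the stage base at (+25, 0) mm from the base's origin; its face is 54 mm above the bench
- stage_plate: the same round plate, 100 mm across and 4 mm thick; origin at the centre of its underside, 50 mm above the bench
- lamp_button_top (a point): centre of the top of the round grey lamp push button, 26 mm across, 72 mm above the bench when up, in a round black surround 42 mm across whose top is 62 mm above the bench, on the stage base at (-65, -50) mm from the base's origin; pressed straight down
- lamp_button (a joint): travel of the lamp push button in m: 0 up, 0.006 fully down; sprung, about 4 N to push fully down, comes back up when let go. The lamp switches when it is more than 0.004 down
- brush: bystander: loose hand brush, 170 mm long, lying between the mat and the stage base; origin under its middle
- beaker: bystander: loose glass beaker, 68 mm across, 85 mm high, in the row beyond the mat and base; origin at the centre of its underside
- jar: bystander: loose amber jar, 52 mm across, 75 mm high, in the row beyond the mat and base; origin at the centre of its underside
- eyepiece: bystander: loose black and metal eyepiece, 38 mm across, 52 mm high, standing in the row beyond the mat and base; origin at the centre of its underside
There are look-alikes about, which are no part of the job. What is shaped like the large_cone but pink or red is not meant.

How it is judged:
By the outcome, as a careful person would: the job done as asked, in the order asked, and still so for the second after the job is handed in, with the robot touching nothing.
It also fails if it takes over 58 s, if anything falls off the work surface, if the arm or the gripper's body presses on something with over 40 N, if the wrist force passes 120 N, or if a joint passes its speed limit or range.

### The arm

A 6-joint arm with a two-finger parallel gripper is mounted at the origin on the work surface. World frame = base frame: x ahead of the robot, y to its left, z up, the work surface at z = 0. Lengths are in m, angles in degrees, forces in N, time in s.
With the tool pointing down it reaches from about 0.275 to 0.775 m from the base axis. Payload 14.6 kg.
Tool frame: the origin (TCP) lies between the finger pads; the fingertips stand 8 mm ahead of it and the grasp point (between the pads) lies 11 mm behind it; z points along the fingers, y is the direction in which the jaws open and shut (so a half turn about z gives the same grasp; the last joint's range is limited). The gripper opens to 85 mm and grips with 20 to 120 N. Pads are 22 mm wide; open, the fingers measure 114 mm over their backs; the gripper's body (76 mm by 85 mm) begins 54 mm behind the grasp point. The pads swing forward as they close: fully open they stand 13 mm farther back than shut.
Start: joints at [-72.84, 15.075, -2.767, 72.158, 0, 81.102], TCP at [0.231, -0.472, 0.239] pointing down, gripper open.
Joint ranges: [-151.79, 151.79], [-50.71, 97.33], [-67.44, 78.34], [-121.81, 120.89], [-77.56, 73.72], [-180, 180]. Speed limits (degrees/s): [108.29, 108.29, 147.25, 159.86, 180, 180].

### API

Orientations are given as [roll, pitch, yaw] about the fixed x, y, z axes, in that order (R = Rz(yaw) Ry(pitch) Rx(roll)).
In Python, from rig import * gives the robot as it stands.
- The arm moves only by the shell command python3 -m pendant 'ROWS' [FORCE]. ROWS is text: rows parted by semicolons, each of 7 numbers parted by spaces: the finger opening in m, from 0 to 0.0854, then the shift along the tool's x, y, z in m, then the turn, a rotation vector about the tool's x, y, z in rad. In form: grip tx ty tz ax ay az; .... A call has exactly 8 rows; each row is the pose to reach, as a shift and turn from the pose commanded when the call began, along the tool's axes at that moment; what a row does not reach only later rows make up. A row lasts 1/8 s, in which the tool goes at most 62.5 mm and 10.7 degrees, less where a joint would pass 70% of its speed; a pose out of reach is approached as far as the arm can. A call with a gripper value outside its range is refused whole. The fingers move at their own pace and stop on an object; FORCE is the grip in N (left out, the last holds). Time passes only in rows, so rows that repeat a pose let the fingers close, or fill a call up. It gives the time, the measured TCP pose, the force and the opening at its end, in the units of the state.
- state(): the state, without advancing time (a new reading comes with each control period).
- camera(name): name is "side" or "top"; returns (picture, depth): 480x640x3 uint8, blue, green, red; 480x640 float32, m along the optical axis (not along the pixel's ray), 0 where there is no reading.
- camera_model(name): a dict with "intrinsics" (3x3 intrinsics, pixels), "R" (3x3) and "t" (3): a world point X has camera coordinates R X + t. Camera axes: x right, y down, z forward; pixel columns grow to the right and rows downward; lengths in m; the calibration is good to about 2 mm. A picture is of the moment at which its call begins. camera_model takes no time and is no camera call.
- job_done(): hands the job in, once; it reports no verdict.
The state is a dict: "time_s": time; "q": joint angles; "qd": joint speeds; "effort": joint torques, N m; "tcp_pos": TCP position; "ee_rot": TCP orientation; "contact_force": force on the tool from outside, world axes, zero at the start; "torque": the same for the moment, N m; "gripper_width": finger opening in m.
Only numpy, scipy, OpenCV 4.12 (cv2) and the standard library are available. Lean on these libraries where they do the work, as an engineer would, in place of code of your own. Each camera call takes 0.05 s, during which the arm holds its last target. There are 200 camera calls.

## Working session

There is one attempt and no reset: what is moved stays moved. The work goes in short steps, Python scripts to look and compute and a shell command to move; the robot and the scene stay as the last step left them, time stands still between calls to the robot, and variables do not carry over. Pictures are saved under pics/ and viewed, about 8 in all and at most 12, crops included, and the job is handed in when it is done.

```bash
mkdir -p pics; ls; python3 - <<'E'
from rig import *
import cv2
for n in("top","side"):
    p,d=camera(n);cv2.imwrite(f"pics/{n}0.png",p)
    import numpy as np; np.save(f"pics/{n}0d.npy",d)
    m=camera_model(n);print(n,m)
s=state();print(s)
E
```

```text
pics
top {'intrinsics': array([[533.77536819,   0.        , 313.67855037],
       [  0.        , 533.77536819, 228.5892746 ],
       [  0.        ,   0.        ,   1.        ]]), 'R': array([[ 0.00696703, -0.99978148,  0.01970905],
       [-0.98354789, -0.01040916, -0.18034742],
       [ 0.18051316, -0.01812831, -0.98340549]]), 't': array([-0.02152115,  0.57195529,  1.07850964])}
side {'intrinsics': array([[525.77806872,   0.        , 314.94801147],
       [  0.        , 525.77806872, 233.74787414],
       [  0.        ,   0.        ,   1.        ]]), 'R': array([[ 0.97223859, -0.23360513,  0.01344484],
       [-0.17359096, -0.75860972, -0.6279948 ],
       [ 0.15690219,  0.60822687, -0.77810139]]), 't': array([-0.55990237,  0.11978911,  0.95661325])}
{'time_s': 0.1, 'q': array([-7.28385438e+01,  1.50965211e+01, -2.79846256e+00,  7.21573392e+01,
        5.72452986e-04,  8.11030715e+01]), 'qd': array([ 0.08929435, -0.02524837,  0.04767514,  0.05190916, -0.06097865,
        0.00057965]), 'effort': array([ 3.31748459e-03, -6.38579679e+01,  3.85062325e+01,  1.01757990e-02,
       -2.37897048e-04,  2.91883407e-05]), 'tcp_pos': array([ 0.23056759, -0.47141851,  0.23887997]), 'ee_rot': array([-1.79948395e+02, -8.65768146e-03,  2.60583805e+01]), 'contact_force': array([ 0.14153428,  0.16090627, -0.11414022]), 'torque': array([-0.01039819, -0.00956976, -0.04016121]), 'gripper_width': 0.08554699631461496}
```

View pics/top0.png

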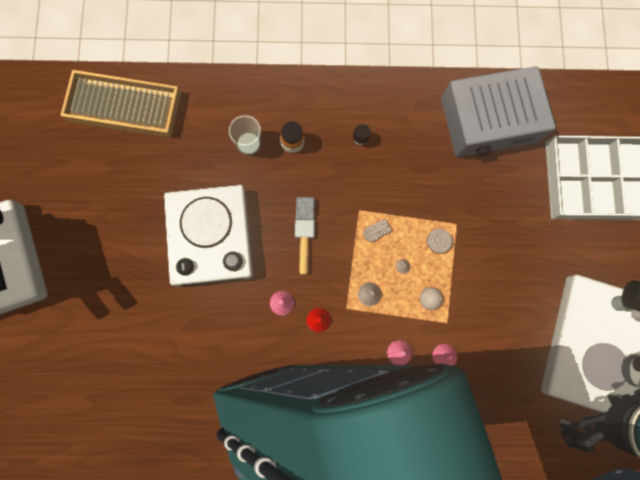

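View pics/side0.png

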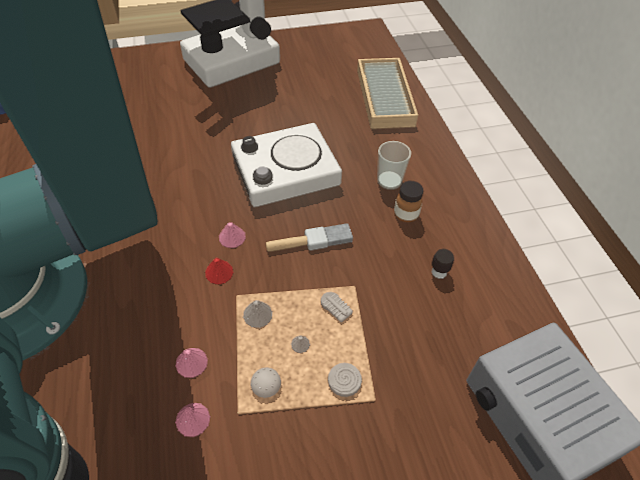

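The top view shows the stage on the left (plate at 206,222; grey button with black surround at 233,261; black knob at 185,267) and the mat on the right.

Candidates for the large cone in the top view:
- Grey large cone (369,294), side view (257,313).
- Grey small cone (402,266), side view (300,343).
- Dome (431,298), side view (266,383).
- Pink/red look-alikes (282,303), (318,320), (399,351), (444,355).

I choose the grey one at (369,294) and will check it in a close crop.

```bash
python3 - <<'E'
import cv2,numpy as np
t=cv2.imread("pics/top0.png");s=cv2.imread("pics/side0.png")
def c(im,x,y,w=40): return cv2.resize(im[y-w:y+w,x-w:x+w],(400,400)[:2],interpolation=cv2.INTER_CUBIC) 
r=lambda im,x,y,w:cv2.resize(im[y-w:y+w,x-w:x+w],(300,300),interpolation=cv2.INTER_CUBIC)
o=np.vstack([np.hstack([r(t,380,285,30),r(s,270,325,30)]),np.hstack([r(t,210,240,50),r(s,285,165,50)])])
cv2.imwrite("pics/crop1.png",o)
E
```

```text
(no output)
```

View pics/crop1.png

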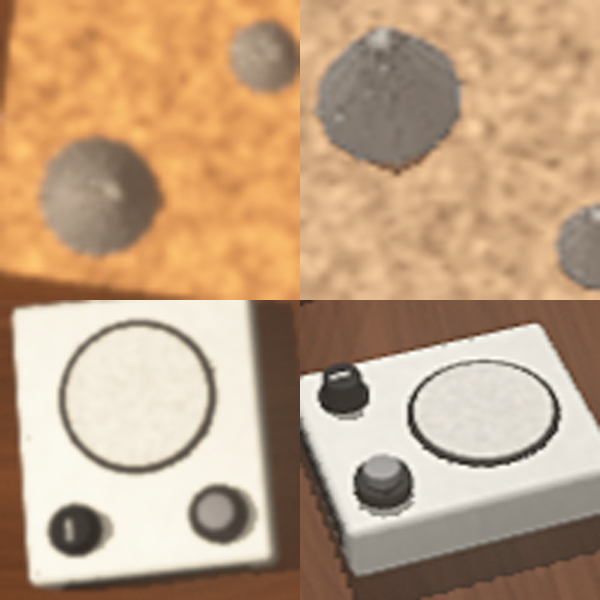

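The crop confirms it. The large grey cone has its tip at about top (371.4,292.4) and side (256.6,301.4). The button cap is at top (231,260.3) and side (262.7,170.7), and the plate centre at top (205.7,222) and side (296.3,152.3). Next I triangulate these and cross-check by casting rays onto planes.

```bash
cat > h.py <<'E'
from rig import *
import cv2,numpy as np
M={n:camera_model(n) for n in("top","side")}
def ray(n,u,v):
    m=M[n];d=m["R"].T@np.linalg.solve(m["intrinsics"],[u,v,1]);return -m["R"].T@m["t"],d
def plane(n,u,v,z):
    c,d=ray(n,u,v);return c+d*(z-c[2])/d[2]
def tri(a,b):
    (c1,d1),(c2,d2)=ray("top",*a),ray("side",*b)
    k=np.linalg.lstsq(np.c_[d1,-d2],c2-c1,rcond=None)[0]
    p,q=c1+d1*k[0],c2+d2*k[1];return (p+q)/2,np.linalg.norm(p-q)
def move(target):  # remaining shift in tool axes for world target TCP
    s=state();from_=s["tcp_pos"];from scipy.spatial.transform import Rotation as Ro
    return Ro.from_euler("xyz",s["ee_rot"],degrees=True).inv().apply(np.array(target)-from_)
E
python3 - <<'E'
from h import *
np.set_printoptions(precision=4,suppress=True)
for n,a,b,z in[("tip",(371.4,292.4),(256.6,301.4),.047),("button",(231,260.3),(262.7,170.7),.072),("plate",(205.7,222),(296.3,152.3),.054),("knob",(185,266),(249,141),.071),("small",(402,266),(300,338),.03)]:
    print(n,*tri(a,b),plane("top",*a,z),plane("side",*b,z))
# cone base from contour, mat by colour
for n,p,w in(("top",(369,294),22),("side",(257,313),22)):
    im=cv2.imread(f"pics/{n}0.png");h=cv2.cvtColor(im,cv2.COLOR_BGR2HSV)
    m=(h[...,1]<75).astype(np.uint8);q=np.zeros_like(m);q[p[1]-w:p[1]+w,p[0]-w:p[0]+w]=1
    cs=cv2.findContours(m*q,0,1)[0];c=max(cs,key=cv2.contourArea);(x,y),r=cv2.minEnclosingCircle(c)
    print(n,cv2.boundingRect(c),x,y,r,plane(n,x,y,.02))
d=np.load("pics/top0d.npy");print(d[290:296,368:375],)
for u,v in((371,292),(231,260),(206,222)):
    c,r=ray("top",u,v);print(c+r*d[v,u])
E
```

```text
tip [ 0.4389 -0.1376  0.0506] 0.00039916569113982624 [ 0.439 -0.138  0.047] [ 0.4392 -0.1353  0.047 ]
button [0.5013 0.1531 0.0717] 0.001477722051007984 [0.5005 0.1531 0.072 ] [0.502  0.1529 0.072 ]
plate [0.5841 0.2117 0.0534] 0.0009571964645599354 [0.5835 0.2116 0.054 ] [0.5845 0.2112 0.054 ]
knob [0.4883 0.2459 0.0745] 0.0011507531743267677 [0.4881 0.2467 0.071 ] [0.4892 0.25   0.071 ]
small [ 0.4986 -0.208   0.0224] 0.0019020236773324717 [ 0.4968 -0.2065  0.03  ] [ 0.4988 -0.2118  0.03  ]
top (359, 284, 17, 21) 368.3085021972656 294.1170349121094 10.549991607666016 [ 0.437  -0.1348  0.02  ]
side (243, 300, 29, 28) 257.13519287109375 313.7149963378906 14.511972427368164 [ 0.4368 -0.1435  0.02  ]
[[1.1253 1.1222 1.1169 1.1173 1.1181 1.1194 1.1275]
 [1.1172 1.1133 1.1173 1.1147 1.1135 1.1205 1.1148]
 [1.1226 1.1193 1.1136 1.1168 1.1156 1.112  0.    ]
 [1.1181 1.117  1.1135 1.1127 1.114  1.1134 1.1207]
 [1.1169 1.114  1.1132 1.1178 1.1152 1.1127 1.1159]
 [1.1208 1.1158 1.1184 1.1099 1.1147 1.118  1.121 ]]
[ 0.44   -0.1375  0.0444]
[0.5012 0.1531 0.0717]
[0.5833 0.2108 0.0551]
```

Tip is at (0.439,-0.138,0.047), button at (0.501,0.153,0.072) and plate at (0.584,0.211,0.054). Button to plate comes out at 101.5 mm against a nominal 103, so the two agree. I'll close the fingers and head for the button.

```bash
python3 -m pendant '0 .03 -.026 0 0 0 -.07; 0 .064 -.055 0 0 0 -.14; 0 .1 -.085 0 0 0 -.21; 0 .135 -.115 0 0 0 -.28; 0 .17 -.145 0 0 0 -.35; 0 .2 -.171 0 0 0 -.42; 0 .23 -.196 0 0 0 -.49; 0 .26 -.222 0 0 0 -.56' 20; python3 -c "
from h import *
print(move([.501,.153,.13]))"
```

```text
time_s: 1.1
tcp_pos: [0.3669, -0.1567, 0.2392]
ee_rot: [-180.0, -0.0, 58.3]
contact_force: [-0.2, -0.2, -0.5]
gripper_width: -0.0
[ 0.33396459 -0.04887249  0.10918625]
```

```bash
python3 -m pendant '0 .048 -.007 0 0 0 -.07; 0 .096 -.014 0 0 0 -.14; 0 .144 -.021 0 0 0 -.21; 0 .192 -.028 0 0 0 -.28; 0 .24 -.035 .02 0 0 -.35; 0 .28 -.041 .05 0 0 -.42; 0 .31 -.045 .08 0 0 -.49; 0 .334 -.049 .109 0 0 -.56'; python3 - <<'E'
from h import *
print(move([.501,.153,.13]),state()["ee_rot"])
r=lambda im,x,y,w:cv2.resize(im[y-w:y+w,x-w:x+w],(400,400),interpolation=cv2.INTER_CUBIC)
cv2.imwrite("pics/b1.png",np.hstack([r(camera("top")[0],231,255,50),r(camera("side")[0],263,160,50)]))
E
```

```text
time_s: 2.1
tcp_pos: [0.5014, 0.1528, 0.129]
ee_rot: [-180.0, 0.0, 90.4]
contact_force: [-0.4, -0.3, 0.7]
gripper_width: -0.0001
[ 0.0002063  -0.0004487  -0.00101143] [-1.79972424e+02  4.73993238e-03  9.04046419e+01]
```

View pics/b1.png

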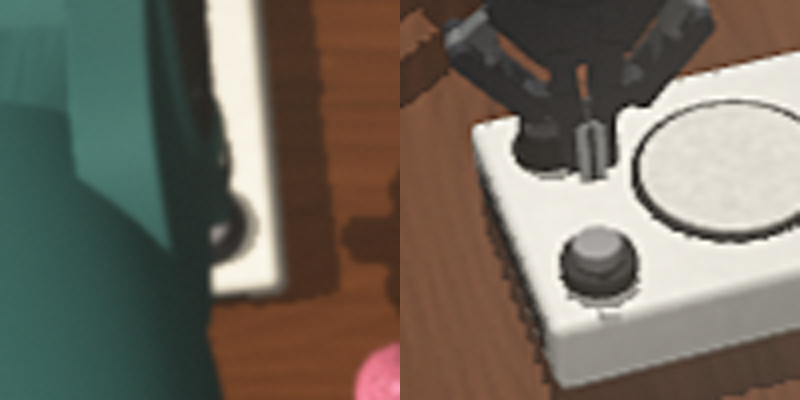

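The side view has the closed tips at about (261,154), standing above the button at (263,171). The top view is hidden by the arm. I'll lower to just above the button, then press slowly.

```bash
python3 - <<'E'
from h import *
m=M["side"];c=m["R"]@np.array([.5014,.1528,.121])+m["t"];p=m["intrinsics"]@c;print(p/p[2])
E
python3 -m pendant '0 0 0 .01 0 0 0; 0 0 0 .022 0 0 0; 0 0 0 .034 0 0 0; 0 0 0 .042 0 0 0; 0 0 0 .044 0 0 0; 0 0 0 .048 0 0 0; 0 0 0 .051 0 0 0; 0 0 0 .051 0 0 0'
```

```text
[260.80269166 152.82613595   1.        ]
time_s: 3.2
tcp_pos: [0.5015, 0.1516, 0.0793]
ee_rot: [180.0, 0.0, 90.2]
contact_force: [-0.4, -0.6, 0.8]
gripper_width: -0.0001
```

```bash
python3 -m pendant '0 0 0 .001 0 0 0; 0 0 0 .002 0 0 0; 0 0 0 .003 0 0 0; 0 0 0 .004 0 0 0; 0 0 0 .005 0 0 0; 0 0 0 .006 0 0 0; 0 0 0 .006 0 0 0; 0 0 0 .006 0 0 0'
```

```text
time_s: 4.2
tcp_pos: [0.5015, 0.1516, 0.0739]
ee_rot: [180.0, -0.0, 90.2]
contact_force: [-2.8, -0.1, 13.8]
gripper_width: -0.0001
```

13.8 N against the spring's 4 N means it is on its stop. I'll go 1 mm further to confirm.

```bash
python3 -m pendant '0 0 0 .0005 0 0 0; 0 0 0 .001 0 0 0; 0 0 0 .001 0 0 0; 0 0 0 .001 0 0 0; 0 0 0 .001 0 0 0; 0 0 0 .001 0 0 0; 0 0 0 .001 0 0 0; 0 0 0 .001 0 0 0'
python3 -m pendant '0 0 0 -.002 0 0 0; 0 0 0 -.006 0 0 0; 0 0 0 -.01 0 0 0; 0 0 0 -.02 0 0 0; 0 0 0 -.035 0 0 0; 0 0 0 -.055 0 0 0; 0 0 0 -.08 0 0 0; 0 0 0 -.1 0 0 0'
python3 - <<'E'
from h import *
print(move([.439,-.1376,.16]))
p,d=camera("side");print("button px depth",np.median(d[169:173,261:265]), np.median(np.load("pics/side0d.npy")[169:173,261:265]))
E
```

```text
time_s: 5.2
tcp_pos: [0.5016, 0.1516, 0.0736]
ee_rot: [179.9, -0.0, 90.2]
contact_force: [-6.7, -1.5, 26.8]
gripper_width: 0.0001
time_s: 6.2
tcp_pos: [0.5013, 0.1516, 0.1736]
ee_rot: [180.0, -0.0, 90.2]
contact_force: [0.4, 0.2, 0.2]
gripper_width: 0.0003
[-0.2889321  -0.06345148  0.01359942]
button px depth 1.0688072 1.0692816
```

At the stop, force doubled for 0.3 mm of travel, and after lifting the button is back up at its old depth. Now to the cone, staying high on the way.

```bash
python3 -m pendant '0 -.03 -.007 0 0 0 0; 0 -.075 -.016 0 0 0 0; 0 -.12 -.026 0 0 0 0; 0 -.165 -.036 0 0 0 0; 0 -.21 -.046 0 0 0 0; 0 -.25 -.055 0 0 0 0; 0 -.28 -.062 0 0 0 0; 0 -.289 -.0635 0 0 0 0'; python3 - <<'E'
from h import *
print(move([.439,-.1376,.080]))
r=lambda im,x,y,w:cv2.resize(im[y-w:y+w,x-w:x+w],(400,400),interpolation=cv2.INTER_CUBIC)
cv2.imwrite("pics/c1.png",np.hstack([r(camera("top")[0],371,290,50),r(camera("side")[0],257,290,50)]))
s=state()["tcp_pos"]-[0,0,.008]
for n in M:
    m=M[n];p=m["intrinsics"]@(m["R"]@s+m["t"]);print(n,p/p[2])
E
```

```text
time_s: 7.25
tcp_pos: [0.4386, -0.1389, 0.1723]
ee_rot: [-180.0, -0.0, 90.1]
contact_force: [-0.6, 0.2, -0.2]
gripper_width: 0.0003
[0.00128264 0.00045518 0.09225542]
top [379.2496444 288.5021365   1.       ]
side [251.14134274 262.90257237   1.        ]
```

View pics/c1.png

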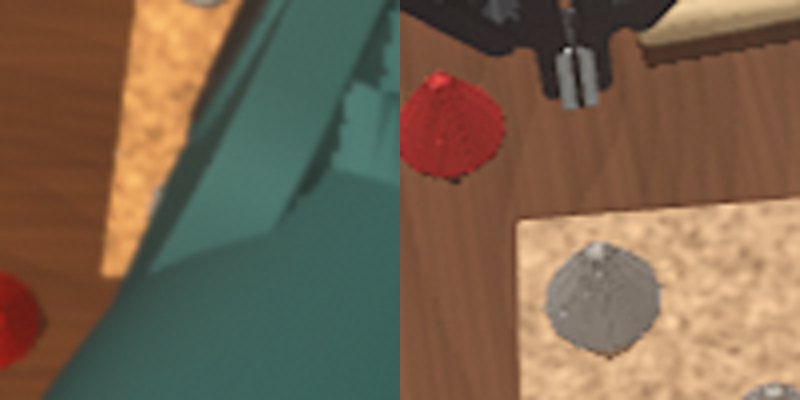

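In the side view the tips at (251,266) match the prediction, and the cone is unmoved with its tip at (256,301). I'll descend to 25 mm above the tip and hold.

```bash
python3 -m pendant '0 .001 .0005 .01 0 0 0; 0 .001 .0005 .026 0 0 0; 0 .001 .0005 .044 0 0 0; 0 .001 .0005 .062 0 0 0; 0 .001 .0005 .077 0 0 0; 0 .001 .0005 .087 0 0 0; 0 .001 .0005 .091 0 0 0; 0 .001 .0005 .092 0 0 0'
python3 -m pendant '0 0 0 0 0 0 0; 0 0 0 0 0 0 0; 0 0 0 0 0 0 0; 0 0 0 0 0 0 0; 0 0 0 0 0 0 0; 0 0 0 0 0 0 0; 0 0 0 0 0 0 0; 0 0 0 0 0 0 0'
python3 - <<'E'
from h import *
p=camera("side")[0];x,y,w=257,295,40
cv2.imwrite("pics/c2.png",cv2.resize(p[y-w:y+w,x-w:x+w],(480,480),interpolation=cv2.INTER_CUBIC))
E
```

```text
time_s: 8.35
tcp_pos: [0.4396, -0.1365, 0.0803]
ee_rot: [180.0, -0.0, 90.2]
contact_force: [0.2, -0.5, 0.5]
gripper_width: -0.0003
time_s: 9.35
tcp_pos: [0.4395, -0.1367, 0.0803]
ee_rot: [-180.0, -0.0, 90.2]
contact_force: [-0.1, 0.3, -0.1]
gripper_width: 0.0002
```

View pics/c2.png

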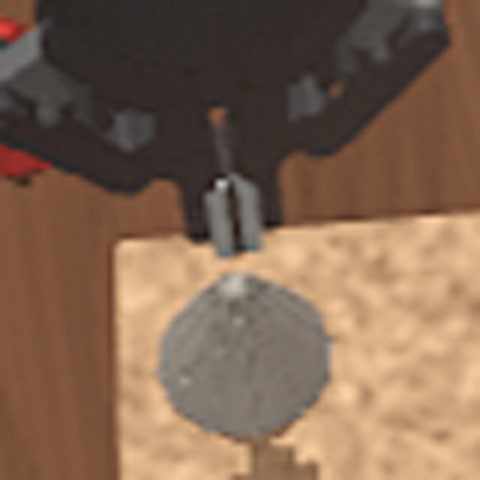

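The fingertips sit directly above the cone's apex: tips at about (256,297), apex at (256,302). The small gap in pixels fits a 25 mm height, since the visible edge is the pads' near one. I'll hold two more seconds, then rise.

```bash
for i in 1; do python3 -m pendant '0 0 0 0 0 0 0; 0 0 0 0 0 0 0; 0 0 0 0 0 0 0; 0 0 0 0 0 0 0; 0 0 0 0 0 0 0; 0 0 0 0 0 0 0; 0 0 0 0 0 0 0; 0 0 0 0 0 0 0'; done
python3 -m pendant '0 0 0 0 0 0 0; 0 0 0 0 0 0 0; 0 0 0 0 0 0 0; 0 0 0 0 0 0 0; 0 0 0 0 0 0 0; 0 0 0 0 0 0 0; 0 0 0 0 0 0 0; 0 0 0 0 0 0 0'
python3 -m pendant '0 0 0 -.008 0 0 0; 0 0 0 -.022 0 0 0; 0 0 0 -.038 0 0 0; 0 0 0 -.055 0 0 0; 0 0 0 -.07 0 0 0; 0 0 0 -.082 0 0 0; 0 0 0 -.09 0 0 0; 0 0 0 -.092 0 0 0'
python3 -c "
from h import *
print(move([.584,.2113,.172]))"
```

```text
time_s: 10.4
tcp_pos: [0.4395, -0.1367, 0.0803]
ee_rot: [180.0, -0.0, 90.2]
contact_force: [-0.7, 0.2, -0.3]
gripper_width: -0.0001
time_s: 11.4
tcp_pos: [0.4395, -0.1367, 0.0803]
ee_rot: [180.0, 0.0, 90.2]
contact_force: [0.0, 0.1, -0.2]
gripper_width: -0.0002
time_s: 12.4
tcp_pos: [0.4396, -0.1367, 0.1726]
ee_rot: [180.0, 0.0, 90.2]
contact_force: [-0.9, 0.5, -0.4]
gripper_width: -0.0
[0.34745983 0.14581187 0.00061394]
```

```bash
python3 -m pendant '0 .035 .0147 0 0 0 0; 0 .085 .0357 0 0 0 0; 0 .135 .0567 0 0 0 0; 0 .185 .0776 0 0 0 0; 0 .235 .0986 0 0 0 0; 0 .285 .1196 0 0 0 0; 0 .325 .1364 0 0 0 0; 0 .347 .1458 0 0 0 0'; python3 -c "
from h import *
print(move([.584,.2113,.087]))"
```

```text
time_s: 13.4
tcp_pos: [0.5841, 0.2129, 0.1714]
ee_rot: [-179.9, 0.0, 90.3]
contact_force: [0.8, -1.0, -0.1]
gripper_width: 0.0001
[-1.63109536e-03 -2.00736445e-05  8.43711529e-02]
```

```bash
python3 -m pendant '0 0 0 .01 0 0 0; 0 0 0 .024 0 0 0; 0 0 0 .04 0 0 0; 0 0 0 .056 0 0 0; 0 0 0 .07 0 0 0; 0 0 0 .08 0 0 0; 0 0 0 .084 0 0 0; 0 0 0 .085 0 0 0'
python3 -m pendant '0 0 0 0 0 0 0; 0 0 0 0 0 0 0; 0 0 0 0 0 0 0; 0 0 0 0 0 0 0; 0 0 0 0 0 0 0; 0 0 0 0 0 0 0; 0 0 0 0 0 0 0; 0 0 0 0 0 0 0'
python3 - <<'E'
from h import *
p=camera("side")[0];x,y,w=285,155,60
cv2.imwrite("pics/p1.png",cv2.resize(p[y-w:y+w,x-w:x+w],(480,480),interpolation=cv2.INTER_CUBIC))
E
```

```text
time_s: 14.4
tcp_pos: [0.584, 0.2109, 0.0873]
ee_rot: [180.0, -0.0, 90.2]
contact_force: [-0.0, -0.2, 0.8]
gripper_width: 0.0002
time_s: 15.4
tcp_pos: [0.5839, 0.2109, 0.0873]
ee_rot: [180.0, -0.0, 90.2]
contact_force: [-0.2, -0.6, -0.5]
gripper_width: 0.0
```

View pics/p1.png

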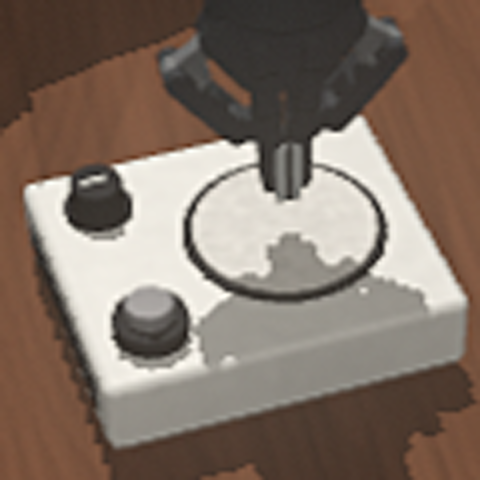

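The tips at crop (288,198) hang above the plate centre at crop (286,230), with a gap in between, and the button stands up. I'll hold two more seconds, then rise and check the bench.

```bash
python3 -m pendant '0 0 0 0 0 0 0; 0 0 0 0 0 0 0; 0 0 0 0 0 0 0; 0 0 0 0 0 0 0; 0 0 0 0 0 0 0; 0 0 0 0 0 0 0; 0 0 0 0 0 0 0; 0 0 0 0 0 0 0'
python3 -m pendant '0 0 0 0 0 0 0; 0 0 0 0 0 0 0; 0 0 0 0 0 0 0; 0 0 0 0 0 0 0; 0 0 0 0 0 0 0; 0 0 0 0 0 0 0; 0 0 0 0 0 0 0; 0 0 0 0 0 0 0'
python3 -m pendant '0 0 0 -.008 0 0 0; 0 0 0 -.024 0 0 0; 0 0 0 -.042 0 0 0; 0 0 0 -.06 0 0 0; 0 0 0 -.078 0 0 0; 0 0 0 -.092 0 0 0; 0 0 0 -.1 0 0 0; 0 0 0 -.1 0 0 0'
python3 - <<'E'
from h import *
p=camera("side")[0];cv2.imwrite("pics/end.png",p)
d=cv2.absdiff(p,cv2.imread("pics/side0.png")).max(2)
print("mat region diff px",(d[285:415,235:378]>60).sum(),"row region",(d[140:280,360:460]>60).sum(),"brush",(d[225:255,265:352]>60).sum())
E
```

```text
time_s: 16.45
tcp_pos: [0.5839, 0.2109, 0.0873]
ee_rot: [180.0, -0.0, 90.2]
contact_force: [-0.4, -0.4, 0.4]
gripper_width: -0.0001
time_s: 17.45
tcp_pos: [0.5839, 0.2109, 0.0873]
ee_rot: [-180.0, 0.0, 90.2]
contact_force: [-0.1, -0.4, -0.4]
gripper_width: -0.0
time_s: 18.45
tcp_pos: [0.5841, 0.2109, 0.1876]
ee_rot: [180.0, -0.0, 90.2]
contact_force: [-0.4, -0.8, 0.1]
gripper_width: 0.0
mat region diff px 9001 row region 0 brush 446
```

View pics/end.png

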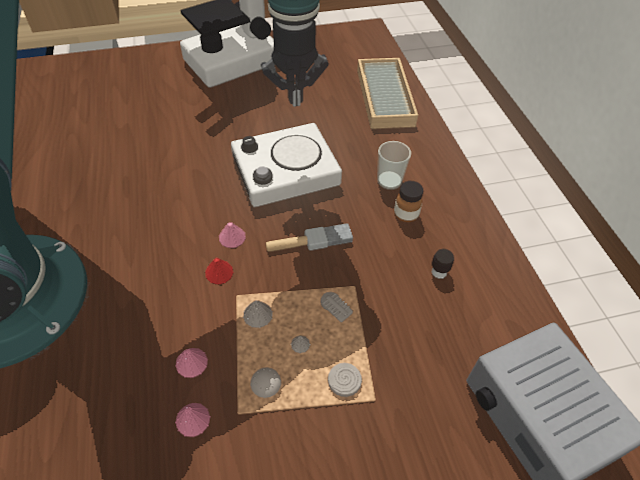

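Everything is where it was: large cone (257,313), small cone (300,343), dome (266,383) and brush (310,238). The pixel differences on the mat and brush come from the arm's shadow. I'm handing the job in.

```bash
python3 -c "
from rig import *
print(job_done())"
```

```text
the job is handed in; nothing more can be done
None
```

I did all three steps in the order asked and handed the job in at about 18.5 s.

- **Lamp button:** I pressed it down to its stop. Force went from 14 to 27 N over the last 0.3 mm, against about 4 N for the spring alone. After I lifted off, the camera showed it back up.
- **Large grey cone:** I held the closed fingertips about 25 mm above its tip for 3 s. The side view showed them lined up over the tip.
- **Stage plate:** I held them the same way about 25 mm above the plate's centre for 3 s, then rose clear.

**Last checks:** The final side picture shows the fossils, brush, beaker, jar and eyepiece where they started, and force was near zero whenever I was not pressing. Three checks were weaker or disagreed:
- **Pixel comparison:** It flagged changes on the mat and brush. By eye these are the arm's shadow.
- **Cone tip height:** It measured 50.6 mm from two views and about 44 mm from depth, so I used the stated 47 mm. Any of these keeps the gap within 2 to 3 cm.
- **Top camera:** The arm hid the button and the cone, so I confirmed alignment from the side view only.

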